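Seal a foil-lidded tub in the hand-lever tub sealer

TASK

Stand the small foil-lidded white tub upright in the round cup on the tub sealer's slide-out carriage and let go of it, then push the carriage fully home under the sealing head. Then bring the side lever right down to its rubber stop so that the head presses on the foil, and finish with the lever still held there: the seal needs the pressure, and the lever springs back up if let go. Leave the other things on the counter where they are and do not tip the tub over.

Things in the scene. Friction and masses are not known exactly. Their poses are not given: they have to be found in the camera images.
- tub_1: white food tub, fruit pictures, foil lid on top; solid, 69 mm high, round, tapering: 51 mm wide at the foot, 68 mm at the rim (the foil tab makes it 72 one way). Grasp it across the rim from above. 0.1 to 0.17 kg. Origin: centre of its underside, z up. It stands left of the sealer, among a jar and a tin of like size.
- tub_sealer: the fixed hand-lever sealer: white head and column on a steel base 220x190 mm. Origin: on the worktop below the sealing head; its x points to the back, away from the robot (yaw varies), y to its left. The head, 110 mm wide, spans x -32 to +100 mm, z 165 to 227 mm, above the carriage. Lever on its right (-y) side.
- sealer_carriage (a joint): slide of the aluminium carriage, m out towards the sealer's -x: 0 = fully home (cup under the sealing head), 0.14 = right out. Starts out by 0.12 to 0.14. Slides with 1.5 N of friction, no spring; stays where left.
- cup_floor (a point): centre of the floor of the round steel cup on the carriage, where the tub's underside goes; 34 mm above the worktop, moves with the carriage. The cup is 22 mm deep, 57 mm wide inside at the floor, 64 mm at the mouth, 72 mm outside.
- carriage_handle (a point): top centre of the carriage's upright front pull: 74 mm wide along the sealer's y, 12 mm thick at its black top bar, 6 mm below, 43 mm tall; this point is 69 mm above the worktop, 86 mm in front of the cup's centre. Push it towards the sealer's +x from the front, e.g. with closed fingertips at 45 mm height.
- sealer_lever (a joint): side lever, rad: 0 = up (rest, 55 degrees above level, towards the robot), grows as it comes forward and down, 1.0 = on its rubber stop, about level. A spring always drives it up: at the grip about 1.5 N at first, 3 N at 0.72, where the sealing head meets a seated tub, then rising to about 12 N at 1.0.
- lever_grip (a point): middle of the lever's black round grip: 24 mm thick, 98 mm long, lying along the sealer's y, sticking out to the right of the lever arm. It swings about lever_pivot at 175 mm radius, 328 mm above the worktop at rest, 177 mm at the stop. Pinch it from above, the fingers closing along the sealer's x, or press it down from above.
- lever_pivot (a point): fixed point on the lever's axis (the sealer's y), level with the middle of the grip, 185 mm above the worktop. The grip's way in the sealer's frame from here, lever at q: x = -0.175 cos(0.96 - q), z = +0.175 sin(0.96 - q).
- sealing_head: round aluminium and rubber plate, 74 mm wide, sprung on the ram below the head; its face is 128 mm above the worktop at rest (a seated tub's foil is at 103 mm) and goes down 34 mm a radian of lever; from 0.72 rad it presses on the foil, 20 to 40 N between 0.8 and 1.0. Origin 14 mm above the face.
- jar_2: bystander: glass jar of cream spread, dark brown lid, 61 mm wide, 85 mm high, origin under its centre; stands left of the sealer near the tub
- tin_1: bystander: tin with ring-pull top, 57 mm wide, 72 mm high, origin under its centre; stands left of the sealer near the tub
- mustard_bottle: bystander: yellow squeeze bottle, 70x86x192 mm, origin under its centre; right of the sealer
- mill_1: bystander: clear pepper shaker, grey top, 44 mm wide, 90 mm high; at the back left
- mill_2: bystander: clear salt shaker, grey top, 44 mm wide, 90 mm high; at the back left

How it is judged:
By the outcome, as a careful person would: the job done as asked, in the order asked, and still so for the second after the job is handed in, while the arm keeps its last pose, push and grip.
It also fails if it takes over 72 s, if anything falls off the work surface, if the arm or the gripper's body presses on something with over 40 N, if the wrist force passes 120 N, or if a joint passes its speed limit or range.

ROBOT

A 6-joint arm with a two-finger parallel gripper is mounted at the origin on a cart in front of the work surface, level with it; the furniture and walls round the work are solid. World frame = base frame: x ahead of the robot, y to its left, z up, the work surface at z = 0. Lengths are in mm, angles in rad, forces in N, time in s.
With the tool pointing down it reaches from about 300 to 875 mm from the base axis. Payload 6.4 kg.
Tool frame: the origin (TCP) lies at the very end of the fingers, on their centre line; the grasp point (between the pads) lies r.pinch_z behind it (r.pinch_z is the distance from the TCP to the grasp point, in mm); z points along the fingers, y is the line along which they close (so a half turn about z gives the same grasp; the last joint's range is limited). The gripper opens to 88 mm and grips with 3 to 60 N. Pads are 18 mm wide; open, the fingers measure 123 mm over their backs; the gripper's body (75 mm by 187 mm) begins 45 mm behind the grasp point.
Start: joints at [0.949, 0.181, 1.607, -0, 1.354, -0.206], TCP at [232.246, 526.026, 238.714] pointing down, gripper open.
Joint ranges: [-2.99, 2.99], [-0.89, 2.07], [0.3, 2.58], [-1.14, 4.28], [0, 2.63], [-3.12, 3.12]. Speed limits (rad/s): [2.57, 2.57, 3.01, 3.14, 3.14, 3.14].

INTERFACE

Orientations are given as a rotation vector (axis times angle).
In Python, from bench import r gives the robot as it stands. Calls block until the motion is done:
- r.movep(position, orientation): joint-space move of the TCP to a pose.
- r.move_l(position, orientation=None, velocity=150, threshold=None): straight line of the TCP; orientation=None keeps the orientation; velocity is the mean speed in mm/s. With threshold (N) it stops when the force on the tool has changed by that much, and returns True; else False.
- r.set_joints(angles): joint-space move.
- r.gripper_to(opening, grip_force=None): finger opening in mm; grip_force is the grip in N (None keeps the last); returns when the fingers have stopped.
- r.wait(seconds).
- r.ik(position, orientation): joint angles nearest the present ones, or None.
- r.get_obs(): the state.
- r.read_camera(name): name is "scene" or "side" or "wrist"; returns the picture (420x560x3 uint8, red, green, blue); there is no depth.
- r.camera_params(name): a dict with "fx", "fy", "cx", "cy" (pixels), "rvec" (rotation vector, rad) and "tvec" (3), from world to camera coordinates, as OpenCV has them. Camera axes: x right, y down, z forward; pixel columns grow to the right and rows downward; lengths in mm; the calibration is good to about 2 mm. The wrist camera is an equidistant fisheye: a pixel r from the principal point sees the ray r / f radians off the axis. A picture is of the moment at which its call begins: read the wrist's pose just before it. camera_params takes no time and is no camera call; for the wrist camera it gives the pose at the moment of the call.
A pose or a line that the arm cannot do raises r.MotionError and nothing moves.
- r.finish_job(): hands the job in; it is judged then, once.
The state is a dict: "time_s": time; "joints": joint angles; "qd": joint speeds; "joint_efforts": joint torques, N m; "tool_pos": TCP position; "eef_rot": TCP orientation; "ft_force": force on the tool from outside, world axes, zero at the start; "wrist_torque": the same for the moment, N m; "width": finger opening in mm; "finger_force": force on a finger pad.
Only numpy, scipy, OpenCV 4.12 (cv2) and the standard library are available. Lean on these libraries where they do the work, as an engineer would, in place of code of your own. Each camera call takes 0.05 s, during which the arm holds its last target. There are 200 camera calls.

## Working session

There is one attempt and no reset: what is moved stays moved. The work goes in short steps, each a Python script; the robot and the scene stay as the last script left them, time stands still between calls to the robot, and variables do not carry over. Pictures are saved under pics/ and viewed, at most 10 in all, crops included, and the job is handed in when it is done.

```bash
ls; mkdir -p pics; python3 - <<'E'
from bench import r
import cv2,numpy as np
print(r.pinch_z, r.get_obs())
for n in ("scene","side","wrist"):
    print(n,r.camera_params(n)); cv2.imwrite(f"pics/{n}0.png",r.read_camera(n)[:,:,::-1])
E
```

```text
bench.py
pics
18.700000000000003 {'time_s': 0.0, 'joints': array([ 9.48687632e-01,  1.81545948e-01,  1.60796687e+00, -2.53225213e-05,
        1.35375800e+00, -2.06294093e-01]), 'qd': array([ 0.00057802,  0.00052409, -0.00177015, -0.00107965, -0.00029103,
       -0.00142204]), 'joint_efforts': array([ 2.20347007e-03, -4.33858180e+01, -3.41860843e+01,  7.05010397e-02,
        3.83391150e-02, -1.07173989e-04]), 'tool_pos': array([231.94805877, 525.58587886, 237.82723762]), 'eef_rot': array([-6.48321344e-01, -3.07330066e+00,  2.42826729e-03]), 'ft_force': array([-0.38960403,  0.22039805, -0.63851093]), 'wrist_torque': array([-0.01598883,  0.05187041, -0.03957626]), 'finger_force': 0.0, 'width': 88.47088260546553}
scene {'fx': 468.2462319547225, 'fy': 468.2462319547225, 'cx': 284.074044299351, 'cy': 211.21889918371875, 'rvec': array([ 0.55437824, -2.76149567,  0.99622807]), 'tvec': array([ 522.65725726,  304.48284523, 1672.85753976])}
side {'fx': 520.6527897674995, 'fy': 520.6527897674995, 'cx': 280.1204037338486, 'cy': 204.15850619310976, 'rvec': array([ 0.4657435 , -2.57289696,  1.43468583]), 'tvec': array([ 569.49146429,  309.01829087, 1701.03929569])}
wrist {'fx': 325.19226210127806, 'fy': 325.19226210127806, 'cx': 282.6327257179982, 'cy': 210.0449031511497, 'rvec': array([-2.42441831, -1.57923967, -0.22570385]), 'tvec': array([-573.83331741,  -37.93823593,  388.27283988])}
```

View pics/scene0.png

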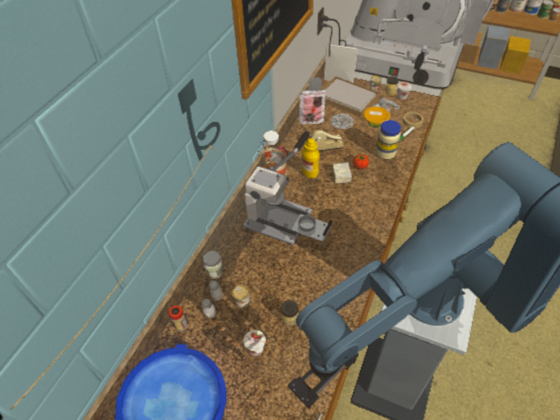

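View pics/side0.png

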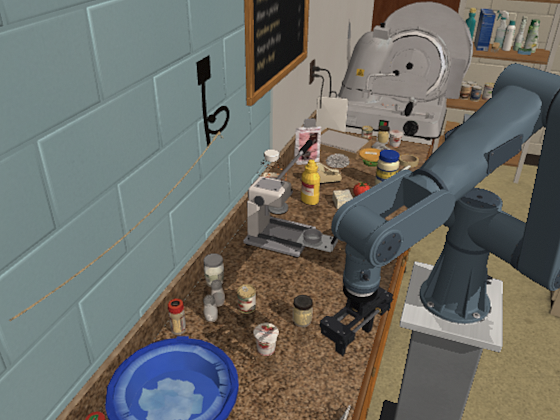

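View pics/wrist0.png

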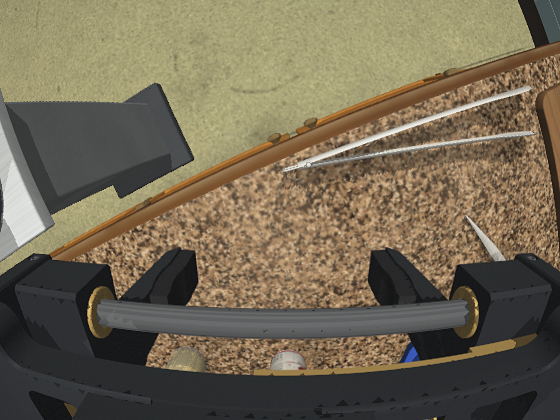

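Scene view: tub at (255,342), jar at (290,311), tin at (241,296), cup at (307,224), sealer base around (285,222), lever grip at (303,140). The side view agrees: tub (266,338), cup (313,236). The wrist camera looks away from the items.

```bash
cat > h.py <<'E'
from bench import r
import cv2,numpy as np
from scipy.spatial.transform import Rotation as R
def cam(n,p=None):
    p=p or r.camera_params(n); M=R.from_rotvec(p["rvec"]).as_matrix(); return p,M,-M.T@p["tvec"]
def ray(n,uv,p=None):
    p,M,c=cam(n,p); u=(np.array(uv,float)-[p["cx"],p["cy"]])/[p["fx"],p["fy"]]
    if n=="wrist":
        t=np.hypot(*u); d=np.array([*(u/max(t,1e-9)*np.sin(t)),np.cos(t)])
    else: d=np.array([*u,1.])
    return c,M.T@(d/np.linalg.norm(d))
def onz(n,uv,z,p=None):
    c,d=ray(n,uv,p); return c+d*(z-c[2])/d[2]
def tri(*rays):
    A=sum(np.eye(3)-np.outer(d,d) for c,d in rays); b=sum((np.eye(3)-np.outer(d,d))@c for c,d in rays)
    x=np.linalg.solve(A,b); return x,[np.linalg.norm(np.cross(x-c,d)) for c,d in rays]
def proj(n,X,p=None):
    p,M,c=cam(n,p); q=M@np.array(X,float)+p["tvec"]
    if n=="wrist":
        t=np.arctan2(np.hypot(*q[:2]),q[2]); u=q[:2]/np.hypot(*q[:2])*t
    else: u=q[:2]/q[2]
    return u*[p["fx"],p["fy"]]+[p["cx"],p["cy"]]
def down(a):  # tool pointing down, closing line (tool y) at world angle a
    y=np.array([np.cos(a),np.sin(a),0]); z=np.array([0,0,-1.]); return R.from_matrix(np.c_[np.cross(y,z),y,z]).as_rotvec()
def shot(n,f):
    p=r.camera_params(n); im=r.read_camera(n)[:,:,::-1].copy(); cv2.imwrite(f"pics/{f}.png",im); return p,im
E
python3 - <<'E'
from h import *
np.set_printoptions(precision=1,suppress=True)
for nm,z,a,b in [("tub",45,(255,342),(266,338)),("jar",60,(290,308),(303,308)),("tin",50,(241,296),(247,298)),("cup",56,(307,223),(313,236)),("mill",70,(214,289),(212,300))]:
    print(nm,onz("scene",a,z),onz("side",b,z),tri(ray("scene",a),ray("side",b)))
p,M,c=cam("wrist"); print(c,M[2],R.from_rotvec(r.get_obs()["eef_rot"]).as_matrix())
a=cv2.imread("pics/scene0.png")[120:270,220:360]; b=cv2.imread("pics/side0.png")[125:275,225:365]
cv2.imwrite("pics/crop.png",np.hstack([cv2.resize(x,None,fx=2.85,fy=2.85,interpolation=cv2.INTER_CUBIC) for x in (a,b)]))
E
```

```text
tub [494. 414.  45.] [496.6 418.8  45. ] (array([498. , 410.7,  36.1]), [np.float64(1.7257431047174385), np.float64(1.7257431047173244)])
jar [432.7 263.9  60. ] [431.5 279.7  60. ] (array([439.6, 249.5,  30.7]), [np.float64(0.5658769125226455), np.float64(0.5658769125227973)])
tin [610.5 281.5  50. ] [611. 289.  50.] (array([616.2, 274.9,  36. ]), [np.float64(1.0491934090311428), np.float64(1.0491934090308557)])
cup [ 514.1 -103.6   56. ] [514.8 -95.5  56. ] (array([ 518.6, -113.3,   43. ]), [np.float64(1.0023319944071463), np.float64(1.002331994407194)])
mill [703.  302.2  70. ] [697.4 355.4  70. ] (array([750. , 253.7, -34.8]), [np.float64(4.196542701811349), np.float64(4.196542701811252)])
[165.5 554.7 382.8] [ 0.3 -0.1 -1. ] [[-0.9  0.4 -0. ]
 [ 0.4  0.9 -0. ]
 [ 0.  -0.  -1. ]]
```

View pics/crop.png

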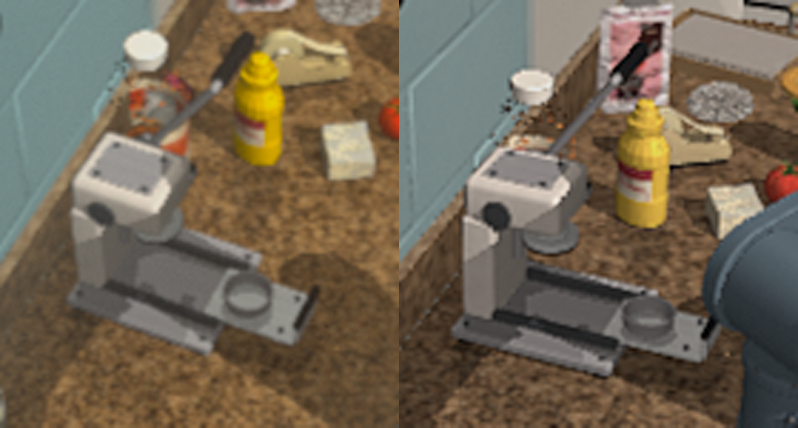

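Crops: pull's black bar at about (328,228) in scene, grip at (303,139) scene / (305,147) side. Next: wrist views above tub and above carriage.

```bash
python3 - <<'E'
from h import *
np.set_printoptions(precision=1,suppress=True)
print(tri(ray("scene",(303.5,139.3)),ray("side",(305.4,146.8))), onz("scene",(328,228),69))
t=np.array([496,414.]);u=t/np.linalg.norm(t)
r.movep([*(t+60*u),270],down(np.arctan2(u[0],-u[1])))
p,im=shot("wrist","w1"); q1=p
r.movep([520,-10,330],down(np.pi))
p,im=shot("wrist","w2")
import pickle; pickle.dump((q1,p),open("wp.pkl","wb")); print(r.get_obs()["time_s"],r.get_obs()["joints"])
E
```

```text
(array([ 607. , -277.7,  315.1]), [np.float64(5.5197504442660374), np.float64(5.519750444266186)]) [ 427.3 -101.5   69. ]
5.45 [-0.2 -0.   1.6  0.   1.5  2.9]
```

View pics/w1.png

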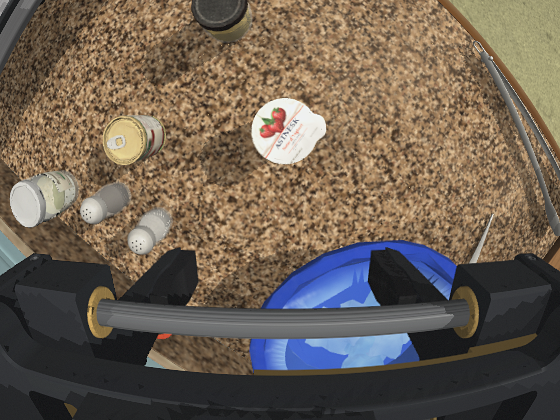

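View pics/w2.png

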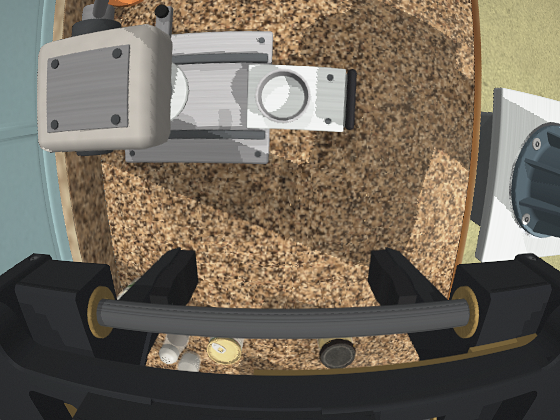

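w1: tub lid centred near (286,131), tab at (322,127), tin (133,140), jar (222,15). w2: cup mouth centred near (284,95), pull bar from (351,70) to (351,130), head at (105,90).

```bash
python3 - <<'E'
from h import *
import pickle
from scipy.optimize import least_squares
np.set_printoptions(precision=1,suppress=True)
q1,q2=pickle.load(open("wp.pkl","rb"))
a=cv2.imread("pics/w1.png"); hsv=cv2.cvtColor(a,cv2.COLOR_BGR2HSV)
m=((hsv[...,1]<50)&(hsv[...,2]>170)).astype(np.uint8); w=np.zeros_like(m); w[80:180,235:340]=1
m=cv2.morphologyEx(m*w,cv2.MORPH_CLOSE,np.ones((9,9)))
c=max(cv2.findContours(m,0,2)[0],key=cv2.contourArea)
h=cv2.convexHull(c)[:,0]; c=c[:,0]; print("lid px",c.min(0),c.max(0))
P=np.array([onz("wrist",x,69,q1)[:2] for x in c])
s=least_squares(lambda v:np.hypot(*(P-v[:2]).T)-v[2],[*P.mean(0),34],loss="soft_l1",f_scale=.7).x
d=np.hypot(*(P-s[:2]).T);print("tub",s,"tab dist",d.max(),"tab dir deg",np.degrees(np.arctan2(*(P[d.argmax()]-s[:2])[::-1])))
for nm,uv,z in [("jar",(222,12),85),("tin",(133,140),72)]: print(nm,onz("wrist",uv,z,q1))
b=cv2.imread("pics/w2.png"); g=cv2.cvtColor(b,cv2.COLOR_BGR2GRAY)
C=cv2.HoughCircles(g[50:140,230:340],cv2.HOUGH_GRADIENT,1,5,param1=120,param2=12,minRadius=17,maxRadius=32)
for x in C[0][:6]: print("hough",x+[230,50,0],onz("wrist",x[:2]+[230,50],56,q2))
k=((g<60)).astype(np.uint8); k[:, :330]=0;k[:,375:]=0;k[:60]=0;k[140:]=0
n,l,st,ce=cv2.connectedComponentsWithStats(k); i=1+st[1:,4].argmax(); print("bar",st[i],ce[i])
pts=np.argwhere(l==i)[:,::-1]; B=np.array([onz("wrist",x,69,q2)[:2] for x in pts]); cb=B.mean(0); e=np.linalg.svd(B-cb)[2]
pr=(B-cb)@e.T; print("bar ctr",cb,"size",np.ptp(pr,0),"dirs",e)
for nm,uv,z in [("screw",(122,53),227),("s2",(54,59),227),("s3",(116,119),227),("s4",(56,127),227),("base",(258,42),10),("b2",(260,154),10)]: print(nm,onz("wrist",uv,z,q2))
cv2.imwrite("pics/w2c.png",cv2.resize(b[20:170,30:380],None,fx=2.25,fy=2.25,interpolation=cv2.INTER_CUBIC))
E
```

```text
lid px [251  98] [325 163]
tub [495.1 417.1  35.1] tab dist 43.37041124102537 tab dir deg 141.47799508093865
jar [438.2 286.5  85. ]
tin [607.3 288.6  72. ]
hough [282.5  96.5  21.5] [ 520.  -109.2   56. ]
hough [277.5  90.5  31.4] [ 526.3 -117.    56. ]
hough [283.5 102.5  31.4] [ 518.8 -101.4   56. ]
hough [289.5  97.5  31.4] [ 511.2 -107.9   56. ]
hough [272.5  99.5  31.4] [ 532.7 -105.4   56. ]
hough [285.5  90.5  27. ] [ 516.2 -117.    56. ]
bar [344  69  17  61 569] [350.7  99. ]
bar ctr [ 435.1 -107.3] size [77.2 17.8] dirs [[ 0.  1.]
 [ 1. -0.]]
screw [ 650.3 -143.   227. ]
s2 [ 724.2 -150.9  227. ]
s3 [656.9 -88.1 227. ]
s4 [723.3 -87.9 227. ]
base [ 554.4 -192.2   10. ]
b2 [552.3 -29.7  10. ]
```

View pics/w2c.png

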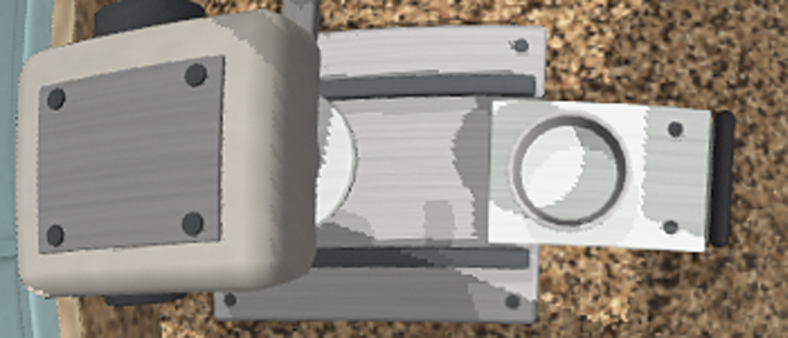

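Crop: cup outer ring centred near crop (570,169) = px (283.3,95.1); carriage plate edges and rails give the yaw.

```bash
python3 - <<'E'
from h import *
import pickle
np.set_printoptions(precision=1,suppress=True)
q=pickle.load(open("wp.pkl","rb"))[1]
f=lambda c,z: onz("wrist",(30+(c[0]+.5)/2.25-.5,20+(c[1]+.5)/2.25-.5),z,q)
for nm,a,b,z in [("edge R",(492,100),(712,109),30),("edge L",(489,243),(706,251),30),("rail L in",(330,248),(527,250),25),("rail R",(322,96),(534,94),25),("base L",(216,320),(538,322),10),("base R",(330,30),(545,26),10),("screwsFront",(521,46),(513,301),12),("baseL screws",(231,300),(513,301),12),("head screws L",(55,235),(193,223),227),("headR",(56,98),(196,75),227),("plate front",(712,109),(706,251),30),("bar out",(733,115),(727,244),69),("capprox",(571,106),(571,231),50),("c2",(508,169),(632,169),50)]:
    A,B=f(a,z),f(b,z); d=B-A; print(nm,A,B,np.linalg.norm(d),np.degrees(np.arctan2(d[1],d[0])))
g=cv2.cvtColor(cv2.imread("pics/w2.png"),cv2.COLOR_BGR2GRAY)
print(f((571,169),56))
# dark inner wall -> mouth ring
E
```

```text
edge R [ 565.9 -156.3   30. ] [ 433.7 -152.5   30. ] 132.2573568758152 178.33024543589056
edge L [568.2 -68.5  30. ] [436.4 -64.4  30. ] 131.87349781431539 178.23674705006246
rail L in [670.5 -68.9  25. ] [545.5 -63.7  25. ] 125.18327352340049 177.62674905565805
rail R [ 674.3 -166.9   25. ] [ 540.9 -160.4   25. ] 133.46608565050215 177.17519533012674
base L [764. -24.  10.] [539.7 -16.8  10. ] 224.42559859414888 178.15321367796386
base R [ 674.6 -214.8   10. ] [ 534.9 -208.2   10. ] 139.87741846068207 177.28404418124515
screwsFront [ 549.7 -194.4   12. ] [555.4 -30.7  12. ] 163.82007054229 88.01293540531933
baseL screws [749.8 -37.5  12. ] [555.4 -30.7  12. ] 194.53920144454707 177.98837101762481
head screws L [725.4 -90.7 227. ] [657.4 -88.3 227. ] 68.10505342386078 178.01666209854312
headR [ 723.3 -146.7  227. ] [ 655.3 -143.8  227. ] 68.08958175246718 177.57704321161268
plate front [ 433.7 -152.5   30. ] [436.4 -64.4  30. ] 88.07428223068142 88.23897598922399
bar out [ 429.3 -143.7   69. ] [431.8 -70.4  69. ] 73.28888009419356 88.06811317804475
capprox [ 518.7 -148.8   50. ] [518.7 -75.7  50. ] 73.07297915342362 90.0074385315272
c2 [ 554.7 -112.1   50. ] [ 483.9 -112.1   50. ] 70.80471375130682 -179.9800210803741
[ 518.8 -111.3   56. ]
```

```bash
python3 - <<'E'
from h import *
import pickle
np.set_printoptions(precision=1,suppress=True)
P={}
r.movep([520,-10,200],down(np.pi)); P["w3"],a=shot("wrist","w3")
r.movep([540,-130,440],down(np.pi)); P["w4"],b=shot("wrist","w4")
r.move_l([450,-200,440]); P["w5"],c=shot("wrist","w5")
pickle.dump(P,open("wp2.pkl","wb")); print(r.get_obs()["time_s"])
print(tri(ray("scene",(311,143)),ray("side",(311,167))))
cv2.imwrite("pics/m.png",cv2.resize(np.vstack([np.hstack([a[:260],b[:260]]),np.hstack([c[:260],a[:260]*0])]),(800,371),interpolation=cv2.INTER_AREA))
E
```

```text
8.1417
(array([ 635.5, -453.3,  140.1]), [np.float64(1.7122586766384047), np.float64(1.712258676638371)])
```

View pics/m.png

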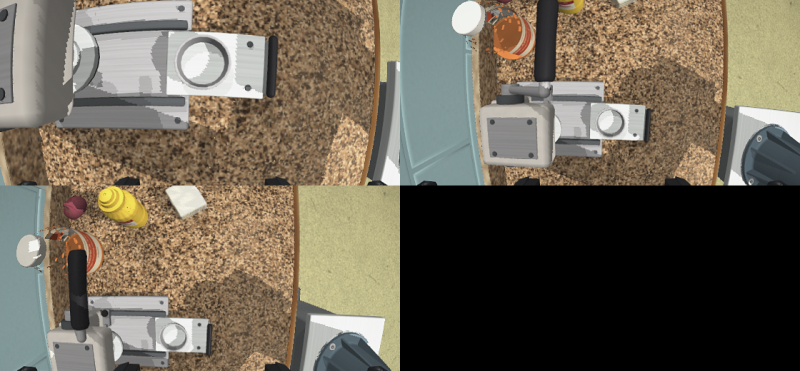

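Montage: w3 cup at about (283,88), pull bar (382,92) in w3 pixels; w5 shows the whole black grip from about (108,91) to (112,203), mustard well to the right of it.

```bash
python3 - <<'E'
from h import *
import pickle
from scipy.optimize import least_squares
np.set_printoptions(precision=1,suppress=True)
P=pickle.load(open("wp2.pkl","rb"))
def dark(n,x0,x1,y0,y1,t=60):
    g=cv2.imread(f"pics/{n}.png").max(2); k=np.zeros(g.shape,np.uint8); k[y0:y1,x0:x1]=g[y0:y1,x0:x1]<t
    k=cv2.morphologyEx(k,cv2.MORPH_OPEN,np.ones((3,3)))
    N,l,st,ce=cv2.connectedComponentsWithStats(k); i=1+st[1:,4].argmax(); print(n,st[i],ce[i]); return np.argwhere(l==i)[:,::-1],ce[i]
# grip
pts,c5=dark("w5",80,140,70,225,45); 
mid=[]
ys=pts[:,1]
for y in (ys.min(),(ys.min()+ys.max())/2,ys.max()): 
    s=pts[abs(ys-y)<=6]; mid.append((s[:,0].mean(),y)); 
for z in (316,328,336): A=[onz("wrist",m,z,P["w5"]) for m in mid]; print("grip z",z,*A,np.linalg.norm(A[0]-A[2]))
pts4,c4=dark("w4",170,235,0,130,45)
y=pts4[:,1].max(); s=pts4[abs(pts4[:,1]-y)<=6]; e4=(s[:,0].mean(),y)
print("inner end tri",e4,mid[2],tri(ray("wrist",e4,P["w4"]),ray("wrist",mid[2],P["w5"])))
# bar
pb,_=dark("w3",365,400,35,150); B=np.array([onz("wrist",x,69,P["w3"])[:2] for x in pb]); rc=cv2.minAreaRect(B.astype(np.float32)); print("bar",rc)
# cup: outline of ring by radial gradient along rays from centre
g=cv2.GaussianBlur(cv2.cvtColor(cv2.imread("pics/w3.png"),cv2.COLOR_BGR2GRAY),(0,0),1).astype(np.float32)
c0=onz("wrist",(283,88),56,P["w3"]); print("cup0",c0)
c0[:2]=[519,-111]
im=cv2.imread("pics/w3.png")
for rad in (32,36):
  for z in (56,):
    for t in np.linspace(0,2*np.pi,60,endpoint=False):
        u=proj("wrist",c0+[rad*np.cos(t),rad*np.sin(t),0],P["w3"])
        cv2.circle(im,tuple(int(round(v)) for v in u),0,(0,0,255) if rad==32 else (255,0,0),-1)
cv2.imwrite("pics/w3c.png",cv2.resize(im[20:160,200:420],None,fx=3.6,fy=3.6,interpolation=cv2.INTER_NEAREST))
E
```

```text
w5 [  95   90   30  113 2567] [109.1 144.5]
grip z 316 [ 605.8 -305.6  316. ] [ 608.3 -254.5  316. ] [ 611.9 -201.7  316. ] 104.10458148903295
grip z 328 [ 598.8 -304.2  328. ] [ 601.3 -255.3  328. ] [ 604.6 -204.9  328. ] 99.454188704051
grip z 336 [ 594.2 -303.2  336. ] [ 596.6 -255.9  336. ] [ 599.8 -207.   336. ] 96.35392684739638
w4 [188   0  15 115 865] [193.7  54.8]
inner end tri (np.float64(192.90384615384616), np.int64(114)) (np.float64(111.29545454545455), np.int64(202)) (array([ 610.7, -204.9,  321.2]), [np.float64(2.641166745822465), np.float64(2.6411667458225163)])
w3 [373  50  16  87 986] [380.2  90.2]
bar ((436.3055114746094, -107.23785400390625), (76.90694427490234, 11.63367748260498), 87.72949981689453)
cup0 [ 520.3 -109.1   56. ]
```

View pics/w3c.png

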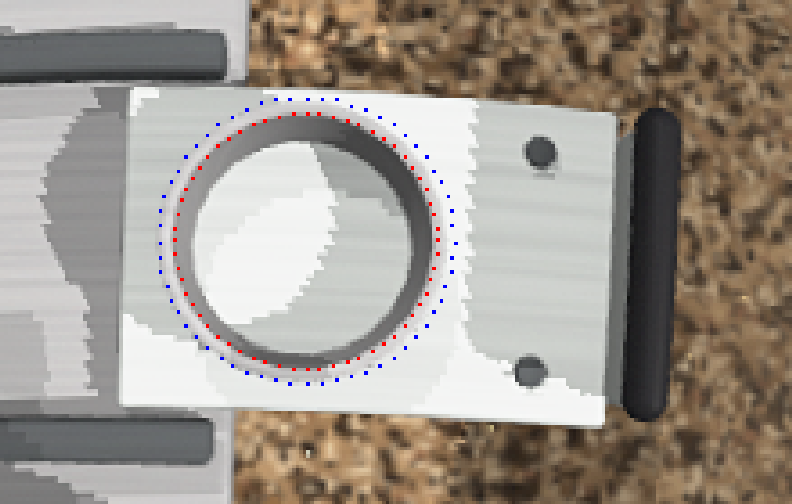

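```bash
python3 - <<'E'
from h import *
np.set_printoptions(precision=1,suppress=True)
T=np.array([495.1,417.1]); a=np.radians(51.5)
r.movep([480,150,230],down(np.radians(60)))
r.movep([*T,130],down(a)); o=r.get_obs(); print(o["tool_pos"],o["joints"])
r.gripper_to(88,20)
print(r.move_l([*T,46],velocity=80,threshold=8)); print(r.get_obs()["tool_pos"])
r.gripper_to(40,20); o=r.get_obs(); print(o["width"],o["finger_force"],o["tool_pos"],o["time_s"])
r.move_l([*T,200]); o=r.get_obs(); print(o["width"],o["finger_force"],o["ft_force"])
b=np.radians(88)
r.movep([470,120,220],down(b)); r.movep([520,-110.5,150],down(b))
o=r.get_obs(); print(o["width"],o["tool_pos"],o["joints"],o["time_s"])
a,b=[shot(n,"p_"+n)[1] for n in("scene","side")]
x=a[170:270,250:350];y=b[180:280,260:360]
cv2.imwrite("pics/pl.png",np.hstack([cv2.resize(v,(400,400),interpolation=cv2.INTER_CUBIC) for v in(x,y)]))
E
```

```text
[495.8 416.3 130.6] [ 0.5  0.4  1.5 -0.   1.2 -0.4]
False
[495.6 417.4  46.7]
67.16141818370058 19.66002124841907 [495.4 417.3  46.5] 14.0167
67.07838744295496 19.884160789079033 [ 0.4 -0.  -1.5]
67.07508213694658 [ 520.2 -109.3  150.1] [-0.4  0.2  1.8  0.   1.2 -2. ] 17.3083
```

View pics/pl.png

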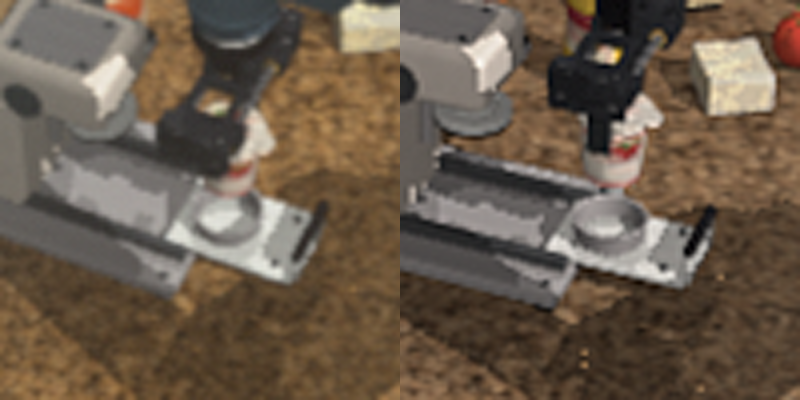

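Tub hangs upright above the cup, foot at crop (232,188) scene and (610,180) side, in line with the cup below it. Lower with a force stop.

```bash
python3 - <<'E'
from h import *
np.set_printoptions(precision=1,suppress=True)
def s(): o=r.get_obs(); print(o["tool_pos"],o["ft_force"],round(o["width"],1),round(o["time_s"],1))
r.move_l([520,-110.5,106],velocity=100); s()
print(r.move_l([520,-110.5,79.5],velocity=30,threshold=5)); s()
a,b=[shot(n,"q_"+n)[1] for n in("scene","side")]
x=a[170:270,250:350];y=b[180:280,260:360]
cv2.imwrite("pics/pl2.png",np.hstack([cv2.resize(v,(400,400),interpolation=cv2.INTER_CUBIC) for v in(x,y)]))
E
```

```text
[ 520.2 -110.3  106.2] [-0.  -0.2 -1.5] 66.8 18.0
True
[ 519.8 -110.3   80.4] [0.9 0.2 4.1] 67.3 18.8
```

Contact came at 80.4, where the floor should be (46.5+34), so it is seated. Picture quota is used up; from here I check numerically.

```bash
python3 - <<'E'
from h import *
from scipy.optimize import least_squares
np.set_printoptions(precision=1,suppress=True)
def s(): o=r.get_obs(); print(o["tool_pos"],o["ft_force"],round(o["width"],1),round(o["time_s"],1))
r.gripper_to(88); s()
r.move_l([520,-110.5,190]); 
r.movep([500,0,230],down(np.radians(135))); r.movep([520,-10,240],down(np.pi)); p,im=shot("wrist","w6"); s()
hsv=cv2.cvtColor(im,cv2.COLOR_BGR2HSV)
u=proj("wrist",[520,-110.5,103],p); e=np.linalg.norm(proj("wrist",[554,-110.5,103],p)-u); print(u,e)
# diff against the earlier identical-orientation view is not possible (height); use radial edge search at z=103
g=cv2.GaussianBlur(cv2.cvtColor(im,cv2.COLOR_BGR2GRAY),(0,0),1).astype(np.float32)
c=np.array([520,-110.5]); 
for it in range(4):
    E=[];W=[]
    for t in np.linspace(0,2*np.pi,90,endpoint=False):
        rr=np.arange(28,41,.5); q=np.array([proj("wrist",[c[0]+k*np.cos(t),c[1]+k*np.sin(t),103],p) for k in rr]).astype(np.float32)
        v=cv2.remap(g,q[:,0].reshape(-1,1),q[:,1].reshape(-1,1),cv2.INTER_LINEAR).ravel(); d=np.abs(np.gradient(v)); i=d.argmax()
        if d[i]>6: E.append(c+rr[i]*np.array([np.cos(t),np.sin(t)]))
    E=np.array(E); f=least_squares(lambda v:np.hypot(*(E-v[:2]).T)-v[2],[*c,34],loss="soft_l1",f_scale=.7); c=f.x[:2]
print("lid",f.x,len(E),np.median(abs(f.fun)))
E
```

```text
[ 518.7 -109.9   79.3] [ 0.2 -0.5 -0.5] 88.4 19.4
[520. -10. 240.] [ 0.  -0.3  0.5] 88.2 25.5
[282.5  85.5] 39.84488589717438
lid [ 518.9 -107.4   38. ] 60 0.9729057480118719
```

```bash
python3 - <<'E'
from h import *
np.set_printoptions(precision=1,suppress=True)
def s(): o=r.get_obs(); print(o["tool_pos"],o["ft_force"],round(o["width"],1),round(o["time_s"],1))
ex=np.array([np.cos(np.radians(-2.1)),np.sin(np.radians(-2.1))]); H=np.array([436.3,-107.2]); b=np.radians(88)
r.movep([420,-60,230],down(b)); 
S=H-45*ex; r.movep([*S,120],down(b)); r.gripper_to(0); r.move_l([*S,45],velocity=120); s()
print(r.move_l([*(S+30*ex),45],velocity=60,threshold=5)); s()
print(r.move_l([*(S+195*ex),45],velocity=70,threshold=9)); s()
E
```

```text
[ 391.7 -105.8   45.4] [-0.1  0.4 -0.1] 0.4 32.1
False
[ 421.3 -106.5   44.8] [-0.7  0.9  0.3] 0.4 32.8
True
[ 554.8 -111.3   44.3] [-0.2 -0.1  0.6] 0.2 34.5
```

```bash
python3 - <<'E'
from h import *
np.set_printoptions(precision=1,suppress=True)
def s(): o=r.get_obs(); print(o["tool_pos"],o["ft_force"],round(o["width"],1),round(o["time_s"],1))
ex=np.array([np.cos(np.radians(-2.1)),np.sin(np.radians(-2.1))])
P=np.array([554.8,-111.3])
print(r.move_l([*(P+10*ex),45],velocity=20,threshold=15)); s()
Q=r.get_obs()["tool_pos"]; r.wait(.2); s()
r.move_l([*(Q[:2]-50*ex),45]); s()
r.move_l([*(Q[:2]-60*ex),200],velocity=250); s()
E
```

```text
True
[ 554.6 -111.    43.5] [ 0.3  0.7 -0.9] 0.5 34.8
[ 554.1 -110.8   43.1] [-1.   0.6  0.3] 0.5 35.0
[ 505.3 -109.5   45.4] [ 0.4 -0.1  0.4] 0.6 35.5
[ 494.4 -108.5  198.9] [-1.1  0.7  0.4] 0.3 36.3
```

```bash
python3 - <<'E'
from h import *
np.set_printoptions(precision=1,suppress=True)
def s(): o=r.get_obs(); print(o["tool_pos"],o["ft_force"],round(o["width"],1),round(o["time_s"],1))
a=np.radians(177.9)
r.movep([560,-130,440],down(a)); r.gripper_to(88,40); r.move_l([600,-170,440]); p,im=shot("wrist","w7"); s(); print(r.get_obs()["joints"])
g=im.max(2); k=np.zeros(g.shape,np.uint8); c=proj("wrist",[603,-255,328],p).astype(int); print("expected px",c)
x0,x1,y0,y1=max(c[0]-45,0),c[0]+45,max(c[1]-90,0),c[1]+90
k[y0:y1,x0:x1]=g[y0:y1,x0:x1]<45; k=cv2.morphologyEx(k,cv2.MORPH_OPEN,np.ones((5,5)))
N,l,st,ce=cv2.connectedComponentsWithStats(k); i=1+st[1:,4].argmax(); print(st[i],ce[i])
P=np.argwhere(l==i)[:,::-1]
for y in (P[:,1].min(),ce[i][1],P[:,1].max()):
    q=P[abs(P[:,1]-y)<=5]; print(onz("wrist",(q[:,0].mean(),y),328,p), np.ptp(q[:,0]))
E
```

```text
[ 599.7 -169.6  440. ] [-0.5  0.6  0.7] 87.8 42.1
[-0.5  0.2  1.2  0.   1.8  2.7]
expected px [274 101]
[ 261   41   27  124 1270] [267.4 107.5]
[ 606.1 -304.3  328. ] 9
[ 609.7 -250.9  328. ] 8
[ 604.  -205.8  328. ] 24
```

Grip at about (602,-256,328), agreeing with the w5 fix. Pinch it.

```bash
python3 - <<'E'
from h import *
np.set_printoptions(precision=1,suppress=True)
def s(): o=r.get_obs(); print(o["tool_pos"],o["ft_force"],round(o["width"],1),round(o["finger_force"],1),round(o["time_s"],1))
r.move_l([602.5,-258,380],velocity=250); print(r.move_l([602.5,-258,310],velocity=120,threshold=10)); s()
r.gripper_to(10,20); s()
E
```

```text
False
[ 603.  -257.9  311.3] [-0.1 -0.1  0.4] 88.1 0.0 43.4
[ 601.7 -258.   310. ] [-5.4  0.7  2.2] 22.3 19.6 44.4
```

```bash
python3 - <<'E'
from h import *
np.set_printoptions(precision=1,suppress=True)
def s(q): o=r.get_obs(); print(round(q,2),o["tool_pos"],o["ft_force"],round(o["width"],1),round(o["time_s"],1))
r.gripper_to(10,30)
ex=np.array([np.cos(np.radians(-2.1)),np.sin(np.radians(-2.1))]); G=np.array([602.,-258.])
for q in [.15,.3,.45,.6,.72,.8,.88,.94,.98]:
    d=-175*(np.cos(.96-q)-np.cos(.96)); z=310-175*(np.sin(.96)-np.sin(.96-q))
    r.move_l([*(G+d*ex),z],velocity=80); s(q)
E
```

```text
0.15 [ 582.9 -257.3  293.5] [ 5.7 -0.1 -0.2] 21.7 45.1
0.3 [ 566.1 -256.7  274. ] [ 9.6 -1.3 -3.1] 21.2 45.6
0.45 [ 552.2 -256.1  252.6] [11.7 -0.5 -2.4] 21.0 46.0
0.6 [ 541.1 -255.8  229.3] [9.1 0.6 0.9] 20.5 46.5
0.72 [ 534.3 -255.5  209.1] [6.7 2.  3.7] 19.8 46.9
0.8 [ 531.1 -255.4  195.8] [2.8 3.3 5.7] 19.8 47.2
0.88 [ 528.8 -255.3  182. ] [-0.3  3.3  9. ] 19.7 47.6
0.94 [ 527.6 -255.3  171.5] [-3.3  3.1 10.2] 19.7 47.9
0.98 [ 527.2 -255.3  164.5] [-5.8  4.6 12. ] 19.5 48.1
```

```bash
python3 - <<'E'
from h import *
np.set_printoptions(precision=1,suppress=True)
def s(): o=r.get_obs(); print(o["tool_pos"],o["ft_force"],round(o["width"],2),round(o["finger_force"],1),round(o["time_s"],1))
r.gripper_to(10,45); s()
for z in (162,160,158,156,154,152):
    r.move_l([527.5,-255.3,z],velocity=40); s()
    if r.get_obs()["ft_force"][2]>40: break
shot("side","e_side"); shot("scene","e_scene")
E
```

```text
[ 527.2 -255.3  164.7] [-5.9  3.8 11.3] 19.55 44.9 48.3
[ 527.2 -255.3  163.7] [-6.4  3.6 13. ] 19.16 45.0 48.6
[ 527.1 -255.3  161.8] [-7.6  4.6 12.8] 19.35 45.2 48.8
[ 527.1 -255.3  159.7] [-8.4  4.4 13.9] 19.05 45.1 49.1
[ 527.  -255.3  157.8] [-7.8  4.6 13.8] 19.15 45.1 49.3
[ 527.  -255.3  155.7] [-8.   4.2 14.6] 19.15 45.1 49.6
[ 527.  -255.3  153.8] [-8.1  3.8 15.1] 19.24 45.1 49.8
```

No stop felt yet (force rising only at the spring's rate), so go on down.

```bash
python3 - <<'E'
from h import *
np.set_printoptions(precision=1,suppress=True)
def s(): o=r.get_obs(); print(o["tool_pos"],o["ft_force"],round(o["width"],2),round(o["time_s"],1)); return o["ft_force"][2]
for z in np.arange(150.5,132,-2):
    r.move_l([527.5,-255.3,z],velocity=40); 
    if s()>32: break
E
```

```text
[ 527.  -255.3  152.3] [-8.2  3.5 14.1] 19.2 50.2
[ 527.1 -255.3  150.4] [-6.5  4.7 13.5] 19.22 50.4
[ 527.2 -255.3  148.5] [-7.8  5.5 15. ] 19.27 50.7
[ 527.2 -255.4  147.8] [-12.2   6.9  23.9] 19.47 50.9
[ 527.3 -255.4  147.1] [-14.7   8.2  31.9] 19.2 51.2
[ 527.3 -255.5  146.5] [-19.7  12.   39.9] 19.27 51.4
```

Hard stop signature at TCP z≈148. Check the grip's true height numerically from its apparent width in the wrist view.

```bash
python3 - <<'E'
from h import *
np.set_printoptions(precision=1,suppress=True)
o=r.get_obs(); print(o["ft_force"],o["time_s"])
p,im=shot("wrist","w8"); print(cam("wrist",p)[2])
for z in (170,177,185,200): print(z,[proj("wrist",X,p) for X in ([527,-305,z],[515,-300,z],[539,-300,z],[527,-275,z])])
g=im.max(2)
for y in range(130,300,10):
    k=(g[y,180:390]<60).astype(int); e=np.flatnonzero(np.diff(np.r_[0,k,0])); print(y,[(a+180,b+180) for a,b in e.reshape(-1,2) if b-a>8])
E
```

```text
[-19.7  12.   39.9] 51.425
[ 524.9 -328.7  291.4]
170 [array([278.9, 179.9]), array([310.6, 191.6]), array([248.3, 193.9]), array([281.8, 252.6])]
177 [array([278.7, 183.7]), array([312.3, 196. ]), array([246.3, 198.4]), array([281.8, 259.9])]
185 [array([278.5, 188.5]), array([314.4, 201.7]), array([243.9, 204.2]), array([281.8, 269.2])]
200 [array([277.9, 199.8]), array([319.2, 214.8]), array([238.2, 217.6]), array([281.7, 290. ])]
130 []
140 []
150 []
160 []
170 []
180 []
190 [(np.int64(267), np.int64(302))]
200 [(np.int64(255), np.int64(312))]
210 [(np.int64(252), np.int64(315))]
220 [(np.int64(251), np.int64(316))]
230 [(np.int64(252), np.int64(316))]
240 [(np.int64(252), np.int64(315))]
250 [(np.int64(253), np.int64(314))]
260 [(np.int64(231), np.int64(335))]
270 [(np.int64(180), np.int64(219)), (np.int64(226), np.int64(341)), (np.int64(347), np.int64(390))]
280 [(np.int64(180), np.int64(390))]
290 [(np.int64(180), np.int64(390))]
```

Apparent width 65 px gives a grip height of about 176 mm, i.e. the lever is on its stop (177). Ease the push slightly and hand in.

```bash
python3 - <<'E'
from h import *
np.set_printoptions(precision=1,suppress=True)
r.move_l([527.5,-255.3,142.5],velocity=20); r.wait(.5)
o=r.get_obs(); print(o["tool_pos"],o["ft_force"],o["width"],o["time_s"])
print(r.finish_job())
E
```

```text
[ 527.3 -255.4  147. ] [-15.3   8.5  30.5] 18.784660006353864 52.225
the job is handed in; nothing more can be done
None
```

I stood the tub in the cup, pushed the carriage in until it hit its hard stop, and handed in at 52 s with the lever still held down on its rubber stop at about 30 N; I confirmed these last steps from force and position readings and a wrist-camera measurement, not by viewing pictures, and the verdict isn't known here.

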